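# Unlock, turn once and re-lock a model painter's turntable

### The arm

A 6-joint arm with a two-finger parallel gripper is mounted at the origin on the work surface. World frame = base frame: x ahead of the robot, y to its left, z up, the work surface at z = 0. Lengths are in m, angles in rad, forces in N, time in s.
With the tool pointing down it reaches from about 0.375 to 0.9 m from the base axis. Payload 3.1 kg.
Tool frame: the origin (TCP) lies at the very end of the fingers, on their centre line; the grasp point (between the pads) lies 19 mm behind it; x points along the fingers, y is the direction in which the jaws open and shut, and the axes are right-handed (so a half turn about x gives the same grasp; the last joint's range is limited). The gripper opens to 87 mm and grips with 3 to 60 N. Pads are 19 mm wide; open, the fingers measure 117 mm over their backs; the gripper's body (75 mm by 190 mm) begins 51 mm behind the grasp point.
Start: joints at [-1.337, 0.527, 1.433, -0, 1.181, -0.178], TCP at [0.25, -0.573, 0.189] pointing down, gripper open.
Joint ranges: [-3.08, 3.08], [-0.75, 2.2], [0.22, 2.44], [-1.43, 4.57], [0, 2.65], [-2.85, 2.85]. Speed limits (rad/s): [2.79, 2.79, 3.14, 3.14, 3.14, 3.14].

### API

Orientations are given as a unit quaternion [x, y, z, w].
In Python, from rig import robot gives the robot as it stands.
- The arm moves only by the tool carry_out, never from a script. Its argument "commands" is a list that holds one entry, the list of rows, each a list of 5 numbers: the opening, from 0 (shut) to 1 (fully open), then the shift along the tool's x, y, z in mm, then the turn about the tool's x in degrees. In form: [[[hand, x, y, z, twist], ...]]. A call has 1 to 8 rows; each row shifts and turns the pose as measured when the row begins, along the tool's axes as they then stand; what a row does not reach is not made up. A row lasts 1/12 s, in which the tool goes at most 41.7 mm and 7.16 degrees, less where a joint would pass 70% of its speed; a pose out of reach is approached as far as the arm can. A call with a gripper value outside its range is refused whole. The fingers move at their own pace and stop on an object; "force" is the grip in N (left out, the last holds). Time passes only in rows, so rows that do not move let the fingers close. It gives the time, the measured TCP pose, the force and the opening at its end, in the units of the state.
- robot.get_obs(): the state, without advancing time (a new reading comes with each control period).
- robot.camera(name): name is "scene" or "top"; returns the picture (400x640x3 uint8, red, green, blue); there is no depth.
- robot.camera_model(name): a dict with "fx", "fy", "cx", "cy" (pixels), "k1" (the pictures are not rectified: a ray, as slopes to the right and down, at radius r is drawn at 1 + k1 r^2 times it, then the intrinsics apply), "R" (3x3) and "t" (3): a world point X has camera coordinates R X + t. Camera axes: x right, y down, z forward; pixel columns grow to the right and rows downward; lengths in m; the calibration is good to about 2 mm. A picture is of the moment at which its call begins. camera_model takes no time and is no camera call.
- robot.hand_in(): hands the job in, once; it reports no verdict.
The state is a dict: "time": time; "q": joint angles; "joint_velocities": joint speeds; "joint_torque": joint torques, N m; "position": TCP position; "tool_rot": TCP orientation; "ft_force": force on the tool from outside, world axes, zero at the start; "moment": the same for the moment, N m; "grip_width": finger opening in m.
Only numpy, scipy, OpenCV 4.12 (cv2) and the standard library are available. Lean on these libraries where they do the work, as an engineer would, in place of code of your own. Each camera call takes 0.05 s, during which the arm holds its last target. There are 200 camera calls.

### The job

The model painter's turntable is held by its transport lock: pull the lock slide right out to its end stop, turn the turntable by hand through one full turn, either way round, back to where it began, to see that it runs free, then push the lock slide fully home again so that its bolt sits between the two lugs on the rim. Turn gently: the model aeroplane must stay standing in the middle of the turntable. Leave the jar, bottle, tin and brush as they are.

Things in the scene. Friction and masses are not known exactly. Their poses are not given: they have to be found in the camera images.
- stand: the turntable's grey stand, fixed to the bench: square foot 170 x 170 x 16 mm high, with a guide arm 64 mm wide and 16 mm high running out from it along the stand's +y to 275 mm from the turntable's axis, carrying two low rails (tops 34 mm high) and an end block (top 42 mm high). Origin on the bench under the turntable's axis, z up. It stands somewhere new and turned in every episode.
- turntable (a joint): angle (rad) of the round aluminium turntable about its vertical axis, anticlockwise from above positive, counting on past a full turn without limit; about 0 at the start (within 0.03), with the two rim lugs facing the lock slide. The disc is 220 mm across and 12 mm thick, its top 42 mm above the bench; it turns with slight friction (0.05 N m) and stays where it is left.
- disc_centre (a point): point on the turntable's axis at its top face, 42 mm above the bench; its axes turn with the disc
- knob_top (a point): centre of the top of the turntable's upright finger knob for turning the disc by: a black cylinder 20 mm in diameter on the disc, 95 mm from the axis, from 45 to 97 mm above the bench (this point at the top). Like a crank knob it spins freely on its own pin, so a grip on it need not turn with the disc. At the start it is 135 degrees round from the lock slide.
- notch (a point): middle of the gap between the two rim lugs, 122 mm from the turntable's axis, at the height of the disc's top; turns with the disc. Two lugs (12 mm wide, 28 mm apart, at disc height) stick out 26 mm beyond the rim; the 16 mm wide lock bolt fits between them with 6 mm to spare on each side (0.045 rad).
- lock (a joint): travel (m) of the lock slide along the stand's +y, away from the turntable: 0 fully home (bolt between the lugs), 0.05 at the outer end stop (free); the bolt is clear of the lugs from about 0.025. Friction about 2.5 N; it stays where it is left. It starts home or up to 10 mm out.
- lock_grip (a point): centre of the top of the lock slide's grip: an upright black plate 64 mm wide across the slide's direction (stand x), 16 mm thick along it (stand y), from 41 to 93 mm above the bench; this point 93 mm above the bench, 183 mm from the turntable's axis when home, 233 mm at the outer stop. Axes as the stand's.
- plane: loose model aeroplane standing on its wheels in the middle of the turntable, dull olive grey, 130 mm long, 130 mm wingspan, its top (tail fin) 58 mm above the disc; 80 to 170 g. Origin on the disc under its middle; nose along its own +x, at the start toward the lock slide; wings along its y, 18 mm ahead of the origin; 44 mm wide tailplane 53 mm behind it
- paint_jar: loose bystander: glass paint jar 48 mm across, 62 mm high, origin under its centre
- glue_bottle: loose bystander: white glue bottle 44 mm across, 85 mm high, origin under its centre
- putty_tin: loose bystander: flat steel tin 64 mm across, 45 mm high, origin under its centre
- flat_brush: loose bystander: brush 190 mm long lying on the bench, handle to its own -x, origin under its middle
There are look-alikes about, which are no part of the job. Leave any purple or turquoise look-alike of the plane alone.

How it is judged:
On the way, in this order (a step that is already met when the one before it is completed fails the run):
1. the lock slide is pulled out to its end stop (within 3 mm) (value of joint lock above 0.047 m), for 0.1 s.
2. the turntable has been turned through one full turn, either way (within 0.09 rad) ((value of joint turntable above 6.1932 rad or value of joint turntable below -6.1932 rad)), for 0.1 s.
3. the lock slide is fully home again (within 3 mm), its bolt between the lugs (value of joint lock below 0.003 m and (value of joint turntable between 6.1932 and 6.3732 rad or value of joint turntable between -6.3732 and -6.1932 rad)), for 0.2 s.
At the end, for the whole second after the job is handed in: Lock slide fully home (within 3 mm), bolt between the lugs; turntable at rest one full turn, either way, from its start (within 0.09 rad); aeroplane upright on the disc within 25 mm of its centre; jar, bottle, tin and brush within 30 mm of where they were (all of step 3 and velocity of joint turntable between -0.05 and 0.05 rad/s and horizontal distance between plane and disc_centre below 0.025 m and angle between plane's own z axis and vertical below 0.2 rad and height (world z) of plane above 0.035 m and distance of each of paint_jar, glue_bottle, putty_tin, flat_brush from where it was at the start of the episode below 0.03 m); the robot touches nothing.
It fails at once if the model aeroplane slides more than 25 mm off the middle of the turntable, or tips (horizontal distance between plane and disc_centre above 0.025 m or angle between plane's own z axis and vertical above 0.35 rad).
It fails at once if the paint jar is pushed more than 30 mm or knocked over (distance of paint_jar from where it was at the start of the episode above 0.03 m or angle between paint_jar's own z axis and vertical above 0.5 rad).
It fails at once if the glue bottle is pushed more than 30 mm or knocked over (distance of glue_bottle from where it was at the start of the episode above 0.03 m or angle between glue_bottle's own z axis and vertical above 0.5 rad).
It fails at once if the putty tin is pushed more than 30 mm or knocked over (distance of putty_tin from where it was at the start of the episode above 0.03 m or angle between putty_tin's own z axis and vertical above 0.5 rad).
It fails at once if the brush is pushed more than 30 mm or knocked over (distance of flat_brush from where it was at the start of the episode above 0.03 m or angle between flat_brush's own z axis and vertical above 0.5 rad).
It also fails if it takes over 72 s, if anything falls off the work surface, if the arm or the gripper's body presses on something with over 40 N, if the wrist force passes 120 N, or if a joint passes its speed limit or range.

## Working session

There is one attempt and no reset: what is moved stays moved. The work goes in short steps, Python scripts to look and compute and a tool call to move; the robot and the scene stay as the last step left them, time stands still between calls to the robot, and variables do not carry over. Pictures are saved under pics/ and viewed, on a budget of 10 in all, crops included, one or two more only if the job needs it, and the job is handed in when it is done.

Besides the shell and the picture viewer there is one more tool, called after "Emit:" as name(argument=value, ...) on one line, values as JSON. carry_out: Moves the arm, as the interface text tells. Its arguments: {"type":"object","properties":{"commands":{"type":"array"},"force":{"type":"number"}},"required":["commands"]}

```bash
mkdir -p pics; ls
cat > h.py <<'E'
import numpy as np, cv2
from scipy.spatial.transform import Rotation as Ro
from rig import robot
def proj(name,P):
    m=robot.camera_model(name); X=np.atleast_2d(P)@np.array(m["R"]).T+np.array(m["t"])
    s=X[:,:2]/X[:,2:]; s=s*(1+m["k1"]*(s**2).sum(1,keepdims=True))
    return s*[m["fx"],m["fy"]]+[m["cx"],m["cy"]]
def unproj(name,uv,z):
    m=robot.camera_model(name); R=np.array(m["R"]);t=np.array(m["t"])
    d=(np.atleast_2d(uv)-[m["cx"],m["cy"]])/[m["fx"],m["fy"]]; s=d.copy()
    for _ in range(30): s=d/(1+m["k1"]*(s**2).sum(1,keepdims=True))
    r=np.c_[s,np.ones(len(s))]@R; c=-R.T@t
    return c+r*((z-c[2])/r[:,2])[:,None]
def snap(name,f,crop=None,k=1):
    im=robot.camera(name)[:,:,::-1]
    cv2.imwrite("pics/raw_"+f,im)
    if crop: x0,y0,x1,y1=crop; im=im[y0:y1,x0:x1]
    cv2.imwrite("pics/"+f,cv2.resize(im,None,fx=k,fy=k,interpolation=cv2.INTER_CUBIC))
E
python3 - <<'E'
from h import *
snap("top","t0.png",k=1.25); snap("scene","s0.png",k=1.25)
print(robot.get_obs())
for n in("top","scene"):
    m=robot.camera_model(n);print(n,m, -np.array(m["R"]).T@m["t"])
E
```

```text
pics
{'time': 0.1, 'q': array([-1.33750178e+00,  5.28371474e-01,  1.43378300e+00,  1.24031879e-05,
        1.18141305e+00, -1.78464272e-01]), 'joint_velocities': array([-1.61852133e-04, -1.55751395e-03, -5.38979010e-05,  8.79505653e-05,
       -9.26842181e-04,  9.47097886e-04]), 'joint_torque': array([ 9.95562630e-06, -4.40986061e+01, -1.77150089e+01,  6.34050323e-02,
        5.33802656e-02, -6.91568266e-05]), 'position': array([ 0.2500175 , -0.57201451,  0.18796782]), 'tool_rot': array([-0.69215873, -0.14524885,  0.6921889 , -0.1438527 ]), 'ft_force': array([-0.22581792, -0.17344689,  0.16634797]), 'moment': array([ 0.00529572, -0.01634845,  0.02616988]), 'grip_width': 0.08706198157426562}
top {'fx': 364.612795903984, 'fy': 364.612795903984, 'cx': 321.5607994514741, 'cy': 193.97204506692637, 'k1': -0.047002042789660754, 'R': array([[ 0.0289527 , -0.99940504,  0.01874332],
       [-0.9808299 , -0.03201951, -0.19221721],
       [ 0.192703  , -0.01281881, -0.9811734 ]]), 't': array([-0.04088829,  0.62406999,  0.75360209])} [ 0.46806895 -0.01122127  0.8601377 ]
scene {'fx': 408.36521900905166, 'fy': 408.36521900905166, 'cx': 319.84264146927046, 'cy': 200.25421780969648, 'k1': -0.09382615952675245, 'R': array([[ 0.27534278,  0.96133402,  0.00482228],
       [ 0.79125496, -0.22377459, -0.56906988],
       [-0.54598713,  0.16050494, -0.82227503]]), 't': array([-0.15437926, -0.44763352,  1.46927341])} [ 1.19890383 -0.18758461  0.95415654]
```

View pics/t0.png

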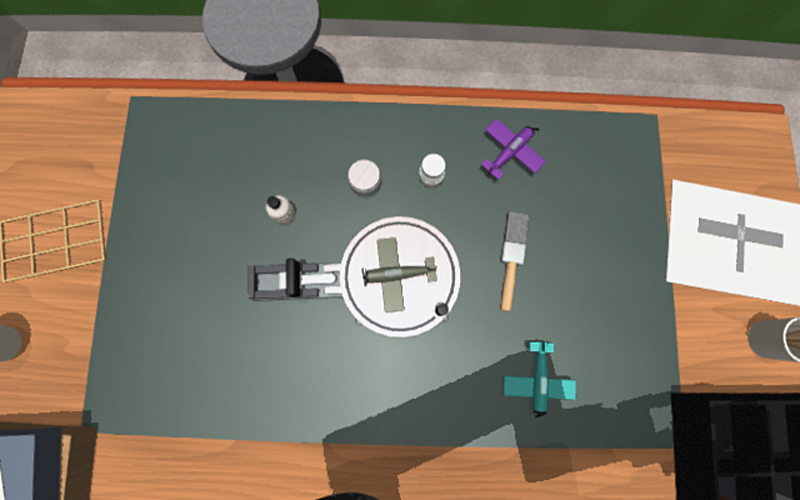

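View pics/s0.png

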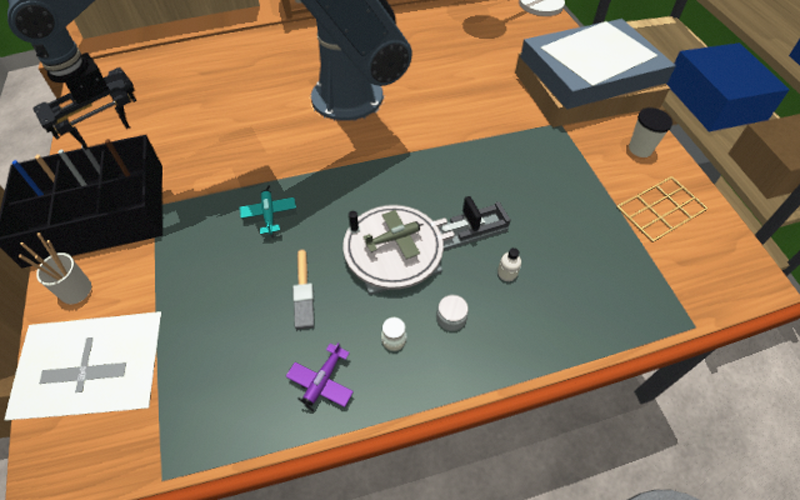

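The top picture shows the olive plane on the only turntable, centred at (401,276), with the knob at (442,309) and the lock grip at (293,277). Bystanders are the bottle (281,209), tin (364,176), jar (432,169) and brush (513,262). The look-alikes are the purple plane (515,148) and the turquoise plane (541,378), neither on the disc. I'll confirm with one enlarged crop.

Run:
```python
from h import *
im=cv2.imread("pics/raw_t0.png")
cv2.imwrite("pics/c0.png",cv2.resize(im[165:275,190:375],None,fx=4.3,fy=4.3,interpolation=cv2.INTER_CUBIC))
c=unproj("top",[[401/1.25,276/1.25]],.042)[0]
print(c, unproj("top",[[442/1.25,308/1.25]],.097), unproj("top",[[291/1.25,275/1.25]],.093))
g=(im.min(2)>150).astype(np.uint8); g[:170]=0;g[272:]=0;g[:,:272]=0;g[:,372:]=0
p=cv2.findNonZero(g); h=cv2.convexHull(p)[:,0].astype(float)
W=unproj("top",h,.042)[:,:2]
from scipy.optimize import least_squares
r=least_squares(lambda v:np.hypot(*(W-v[:2]).T)-v[2],[c[0],c[1],.11],loss="soft_l1",f_scale=.001);print(r.x, np.abs(r.fun).mean())
```

```text
[ 0.56707752 -0.0219802   0.042     ] [[ 0.50900443 -0.09105546  0.097     ]] [[0.55664188 0.16448113 0.093     ]]
[ 0.56846241 -0.0191152   0.11004211] 0.0009011870509154036
```

View pics/c0.png

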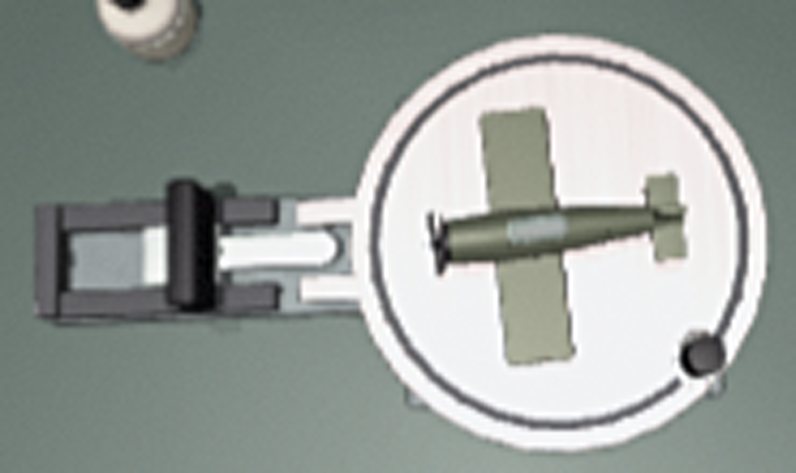

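Run:
```python
from h import *
f=lambda u,v,z:unproj("top",[[u/4.3+190,v/4.3+165]],z)[0,:2]
C=np.array([.5685,-.0191])
for n,u,v,z in[("endA",36,206,.042),("endB",38,316,.042),("knob",705,350,.097),("gA",170,181,.093),("gB",172,305,.093),("railtipA",278,207,.034),("railtipB",278,302,.034),("lugA",300,210,.042),("lugB",300,290,.042)]:
    p=f(u,v,z);d=p-C;print(n,p.round(4),np.hypot(*d).round(4),np.degrees(np.arctan2(d[1],d[0])).round(1))
# plot predicted for yaw guesses
for yaw in (0,3,6,9):
    a=np.radians(yaw);R=np.array([[np.cos(a),-np.sin(a)],[np.sin(a),np.cos(a)]])
    q=lambda x,y,z:np.r_[C+R@[x,y],z]
    kn=np.radians(90-135),np.radians(90+135)
    P=[q(32,275,0)*1 for _ in[0]]
    P=[q(-.032,.275,.042),q(.032,.275,.042),q(.095*np.cos(kn[0]),.095*np.sin(kn[0]),.097),q(.095*np.cos(kn[1]),.095*np.sin(kn[1]),.097),q(-.032,.191,.093),q(.032,.191,.093),q(0,.136,.042)]
    print(yaw,((proj("top",P)-[190,165])*4.3).round(0).tolist())
```

```text
endA [0.576  0.2554] 0.2746 88.4
endB [0.5186 0.2491] 0.2728 100.5
knob [ 0.509  -0.0918] 0.0939 -129.3
gA [0.5839 0.1735] 0.1932 85.4
gB [0.523  0.1679] 0.1925 103.7
railtipA [0.5808 0.1293] 0.1489 85.3
railtipB [0.5306 0.1262] 0.1501 104.6
lugA [0.5785 0.1163] 0.1358 85.8
lugB [0.5366 0.1138] 0.1367 103.5
0 [[28.0, 281.0], [39.0, 160.0], [697.0, 94.0], [693.0, 366.0], [166.0, 277.0], [176.0, 148.0], [298.0, 229.0]]
3 [[29.0, 309.0], [34.0, 187.0], [690.0, 87.0], [701.0, 358.0], [168.0, 297.0], [171.0, 168.0], [297.0, 242.0]]
6 [[32.0, 336.0], [31.0, 214.0], [683.0, 80.0], [707.0, 351.0], [172.0, 318.0], [168.0, 188.0], [297.0, 256.0]]
9 [[37.0, 364.0], [29.0, 242.0], [675.0, 74.0], [714.0, 343.0], [176.0, 338.0], [166.0, 208.0], [298.0, 269.0]]
```

```bash
cat >> h.py <<'E'
C=np.array([.5685,-.0191]); YAW=np.radians(4.7)
def st(r,deg,z): # polar about axis, deg measured from stand +y
    a=YAW+np.pi/2+np.radians(deg); return np.r_[C+r*np.array([np.cos(a),np.sin(a)]),z]
def go(P,ydir=None):
    o=robot.get_obs(); R=Ro.from_quat(o["tool_rot"]).as_matrix()
    s=f"t={o['time']:.2f} tcp={np.round(o['position'],4)} F={np.round(o['ft_force'],1)} w={o['grip_width']:.4f} shift mm={np.round(R.T@(P-o['position'])*1000,1)}"
    if ydir is not None:
        y=R.T@np.r_[np.cos(ydir),np.sin(ydir),0]; tw=np.degrees(np.arctan2(y[2],y[1])); s+=f" twist={tw:.1f} (or {(tw+360)%360-180:.1f})"
    print(s, "q1,q6",o["q"][[0,5]].round(2)); return R
E
python3 - <<'E'
from h import *
R=go(st(.184,0,.16),YAW+np.pi/2);print(R.round(3)); print(st(.184,0,.16))
E
```

```text
t=0.10 tcp=[ 0.25  -0.572  0.188] F=[-0.2 -0.2  0.2] w=0.0871 shift mm=[  29.2 -553.3 -572.7] twist=-161.1 (or 18.9) q1,q6 [-1.34 -0.18]
[[-0.     0.4   -0.916]
 [ 0.002 -0.916 -0.4  ]
 [-1.    -0.002 -0.   ]]
[0.55342331 0.16428128 0.16      ]
```

Emit:
carry_out(commands=[[[0.7, 0, -15, -15, 0], [0.7, 0, -28, -29, 0], [0.7, 0, -28, -29, 0], [0.7, 0, -28, -29, 0], [0.7, 0, -28, -29, 0], [0.7, 0, -28, -29, 0], [0.7, 0, -28, -29, 0], [0.7, 0, -28, -29, 0]]], force=20)

```text
time: 0.77
position: [0.365, -0.291, 0.1832]
tool_rot: [-0.692, -0.139, 0.694, -0.14]
ft_force: [0.4, -0.6, 0.8]
grip_width: 0.0611
```

Emit:
carry_out(commands=[[[0.7, 0, -28, -29, 0], [0.7, 0, -28, -29, 0], [0.7, 0, -28, -29, 0], [0.7, 0, -28, -29, 0], [0.7, 0, -28, -29, 0], [0.7, 0, -28, -29, 0], [0.7, 0, -28, -29, 0], [0.7, 0, -28, -29, 0]]])

```text
time: 1.43
position: [0.4919, 0.0172, 0.1817]
tool_rot: [-0.692, -0.139, 0.695, -0.138]
ft_force: [1.0, 0.2, -0.6]
grip_width: 0.0609
```

Run:
```python
from h import *
R=go(st(.184,0,.16),YAW+np.pi/2)
```

```text
t=1.43 tcp=[0.4919 0.0172 0.1817] F=[ 1.   0.2 -0.6] w=0.0609 shift mm=[  21.6 -112.1 -113.3] twist=-162.1 (or 17.9) q1,q6 [-0.19  0.98]
```

Emit:
carry_out(commands=[[[0.7, 0, -28, -29, 0], [0.7, 0, -28, -29, 0], [0.7, 0, -28, -29, 0], [0.7, 0, -20, -20, 6], [0.7, 0, -7, -4, 6], [0.7, 0, 0, 0, 6], [0.7, 0, 0, 0, 0]]])

```text
time: 2.02
position: [0.5542, 0.179, 0.1789]
tool_rot: [-0.705, -0.029, 0.709, -0.026]
ft_force: [0.3, 0.3, 0.2]
grip_width: 0.061
```

Run:
```python
from h import *
R=go(st(.184,0,.06),YAW+np.pi/2)
snap("top","t1.png",(180,140,380,290),4)
```

```text
t=2.02 tcp=[0.5542 0.179  0.1789] F=[0.3 0.3 0.2] w=0.0610 shift mm=[118.8  15.    1.3] twist=179.8 (or -0.2) q1,q6 [0.12 1.61]
```

View pics/t1.png

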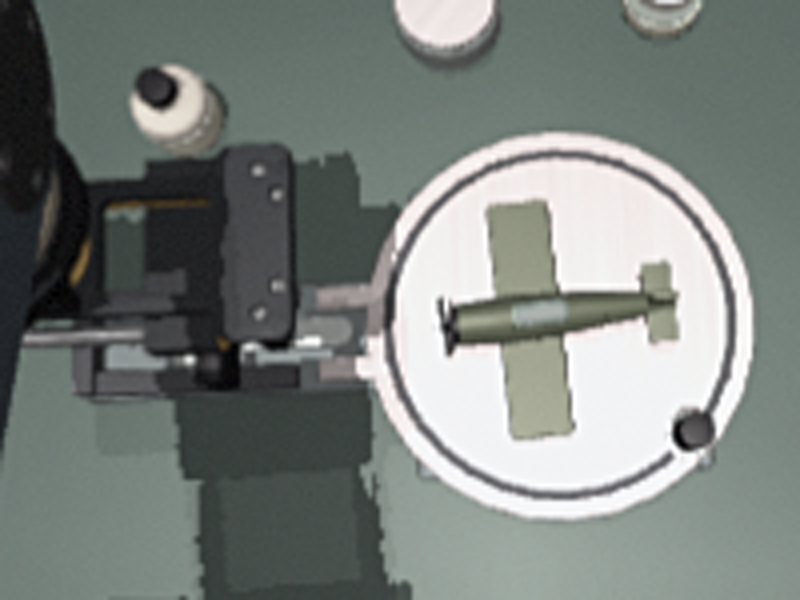

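Emit:
carry_out(commands=[[[0.7, 0, 15, 1, 0], [0.7, 35, 0, 0, 0], [0.7, 35, 0, 0, 0], [0.7, 30, 0, 0, 0], [0.7, 15, 0, 0, 0], [0.7, 4, 0, 0, 0]]])

```text
time: 2.57
position: [0.5564, 0.1604, 0.0588]
tool_rot: [0.707, 0.035, -0.706, 0.033]
ft_force: [-0.6, 0.2, -0.0]
grip_width: 0.0607
```

Run:
```python
from h import *
R=go(st(.184,0,.06),YAW+np.pi/2)
```

```text
t=2.57 tcp=[0.5564 0.1604 0.0588] F=[-0.6  0.2 -0. ] w=0.0607 shift mm=[-1.2 -4.2  2.6] twist=-179.2 (or 0.8) q1,q6 [0.09 1.56]
```

Close on the grip, then look at the forces.

Emit:
carry_out(commands=[[[0.7, 0, -4, 3, 0.8], [0.0, 0, 0, 0, 0], [0.0, 0, 0, 0, 0], [0.0, 0, 0, 0, 0], [0.0, 0, 0, 0, 0], [0.0, 0, 0, 0, 0], [0.0, 0, 0, 0, 0]]], force=25)

```text
time: 3.15
position: [0.5548, 0.1631, 0.0628]
tool_rot: [0.709, 0.031, -0.704, 0.028]
ft_force: [-0.9, 0.6, -0.1]
grip_width: 0.0293
```

Run:
```python
from h import *
R=go(st(.236,0,.06),YAW+np.pi/2)
```

```text
t=3.15 tcp=[0.5548 0.1631 0.0628] F=[-0.9  0.6 -0.1] w=0.0293 shift mm=[  2.9 -53.3   1.2] twist=-179.9 (or 0.1) q1,q6 [0.09 1.58]
```

Emit:
carry_out(commands=[[[0.0, 0, 0, 0, 0], [0.0, 0, 0, 0, 0], [0.0, 0, 0, 0, 0], [0.0, 0, 0, 0, 0], [0.0, 0, 0, 0, 0], [0.0, 0, 0, 0, 0]]])

```text
time: 3.65
position: [0.5558, 0.1634, 0.0641]
tool_rot: [0.71, 0.031, -0.703, 0.028]
ft_force: [-0.4, -0.0, 0.6]
grip_width: 0.0007
```

Run:
```python
from h import *
R=go(st(.236,0,.06),YAW+np.pi/2)
```

```text
t=3.65 tcp=[0.5558 0.1634 0.0641] F=[-0.4 -0.   0.6] w=0.0007 shift mm=[  4.3 -53.1   2.2] twist=-179.9 (or 0.1) q1,q6 [0.09 1.57]
```

Run:
```python
from h import *
print(proj("scene",[robot.get_obs()["position"],st(.184,0,.093)]),proj("top",[robot.get_obs()["position"]]))
snap("scene","s1.png",(290,110,450,230),5)
```

```text
[[375.64547814 171.32160078]
 [376.86556638 164.00124431]] [[236.17439306 222.00084147]]
```

View pics/s1.png

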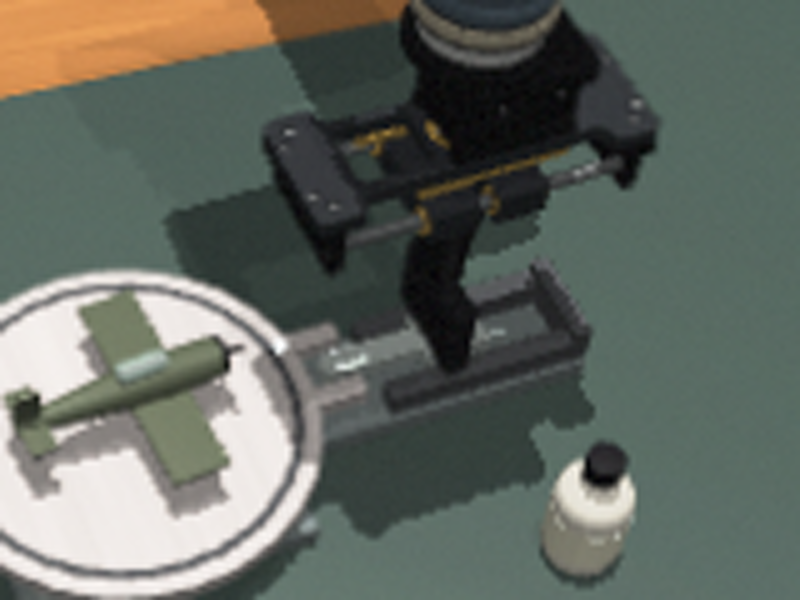

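```bash
python3 - <<'E'
from h import *
o=robot.get_obs(); R=Ro.from_quat(o["tool_rot"]).as_matrix(); T=o["position"]
print(R.round(3))
P=lambda x,y,z:T+R@[x,y,z]
f=lambda Q:((proj("scene",Q)-[290,110])*5).round(0).tolist()
print("axis",f([P(-d,0,0) for d in(0,.02,.04,.07,.1)]))
for d in(.07,.09):print("body corners",f([P(-d,a*.095,b*.0375) for a in(-1,1) for b in(-1,1)]))
print("plate",f([st(0,0,z)+np.r_[np.array([[np.cos(YAW),-np.sin(YAW)],[np.sin(YAW),np.cos(YAW)]])@[a,b],0] for z in(.041,.093) for a in(-.032,.032) for b in(.176,.192)]))
print(o["joint_torque"].round(2))
E
python3 - <<'E'
import cv2
im=cv2.imread("pics/raw_s1.png")[140:190,355:405]
im=cv2.convertScaleAbs(im,alpha=3,beta=20)
cv2.imwrite("pics/c1.png",cv2.resize(im,None,fx=12,fy=12,interpolation=cv2.INTER_CUBIC))
E
```

```text
[[ 0.01   0.084 -0.996]
 [ 0.004 -0.996 -0.084]
 [-1.    -0.003 -0.01 ]]
axis [[428.0, 307.0], [432.0, 284.0], [436.0, 260.0], [442.0, 223.0], [449.0, 185.0]]
body corners [[633.0, 226.0], [568.0, 130.0], [306.0, 324.0], [250.0, 221.0]]
body corners [[640.0, 200.0], [574.0, 104.0], [309.0, 299.0], [252.0, 196.0]]
plate [[387.0, 291.0], [413.0, 284.0], [435.0, 375.0], [461.0, 367.0], [397.0, 232.0], [423.0, 225.0], [446.0, 317.0], [473.0, 309.0]]
[ 0.000e+00 -4.314e+01 -1.222e+01  4.000e-02 -1.100e-01  0.000e+00]
```

View pics/c1.png

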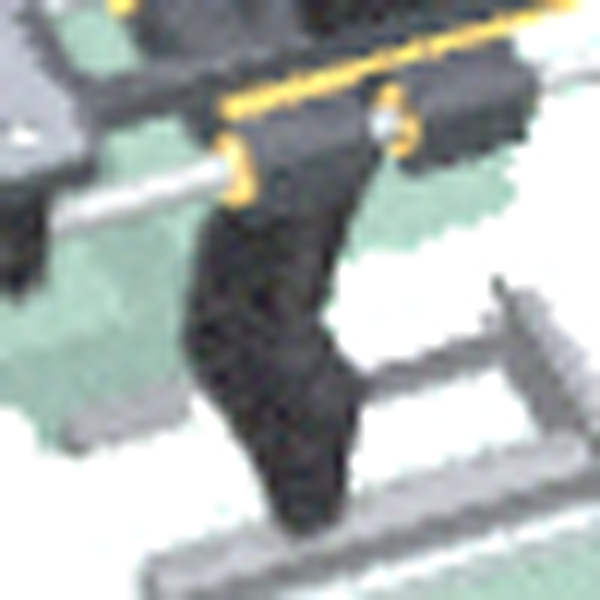

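The fingers appear to straddle the plate in the picture, but the reading says fully shut. A gentle test pull outward should settle it.

Emit:
carry_out(commands=[[[0.0, 0, -3, 0, 0], [0.0, 0, -5, 0, 0], [0.0, 0, -5, 0, 0], [0.0, 0, 0, 0, 0]]])

```text
time: 4.03
position: [0.5544, 0.1773, 0.0639]
tool_rot: [0.71, 0.031, -0.703, 0.028]
ft_force: [-0.2, 0.5, 0.7]
grip_width: 0.0004
```

Run:
```python
from h import *
R=go(st(.236,0,.06),YAW+np.pi/2)
snap("scene","s2.png",(330,110,430,185),8)
```

```text
t=4.03 tcp=[0.5544 0.1773 0.0639] F=[-0.2  0.5  0.7] w=0.0004 shift mm=[  4.  -39.1   2.1] twist=-179.9 (or 0.1) q1,q6 [0.12 1.6 ]
```

View pics/s2.png

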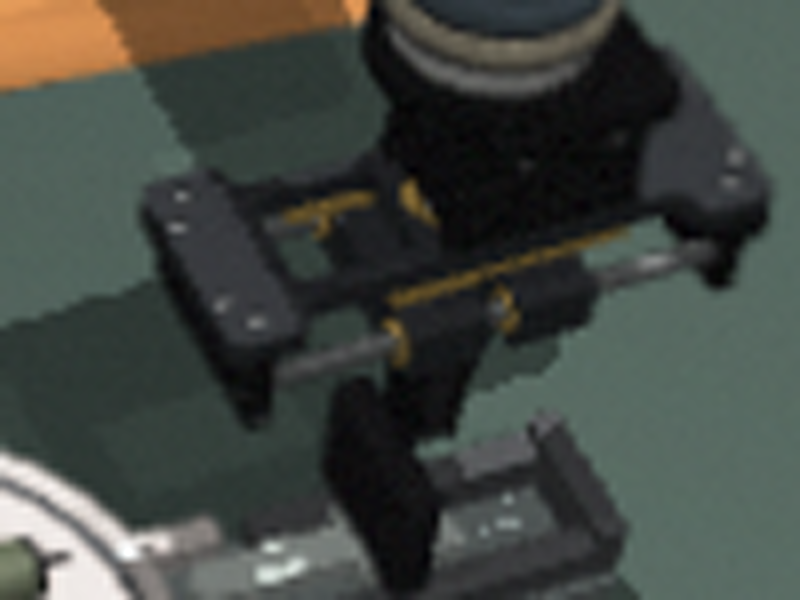

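Run:
```python
from h import *
T=robot.get_obs()["position"]
print(proj("scene",[T,T+[0,0,.02],T+[0,0,.03],T+[0,.01,0],T+[.01,0,0]]).round(1).tolist(), "top",proj("top",[T,T+[0,0,.03]]).round(1).tolist())
f=lambda Q:((proj("scene",Q)-[330,110])*8).round(0).tolist()
R=Ro.from_quat(robot.get_obs()["tool_rot"]).as_matrix()
for d in(.07,.1,.13):print(d,f([T+R@[-d,a*.095,b*.0375] for a in(-1,1) for b in(-1,1)]))
snap("top","t2.png",(180,150,340,270),5)
```

```text
[[380.0, 170.0], [380.9, 165.4], [381.4, 163.1], [383.3, 169.3], [381.3, 172.7]] top [[229.9, 222.4], [226.7, 220.8]]
0.07 [[729.0, 351.0], [623.0, 199.0], [209.0, 507.0], [119.0, 343.0]]
0.1 [[747.0, 290.0], [638.0, 137.0], [216.0, 447.0], [123.0, 282.0]]
0.13 [[766.0, 226.0], [654.0, 72.0], [223.0, 384.0], [128.0, 217.0]]
```

View pics/t2.png

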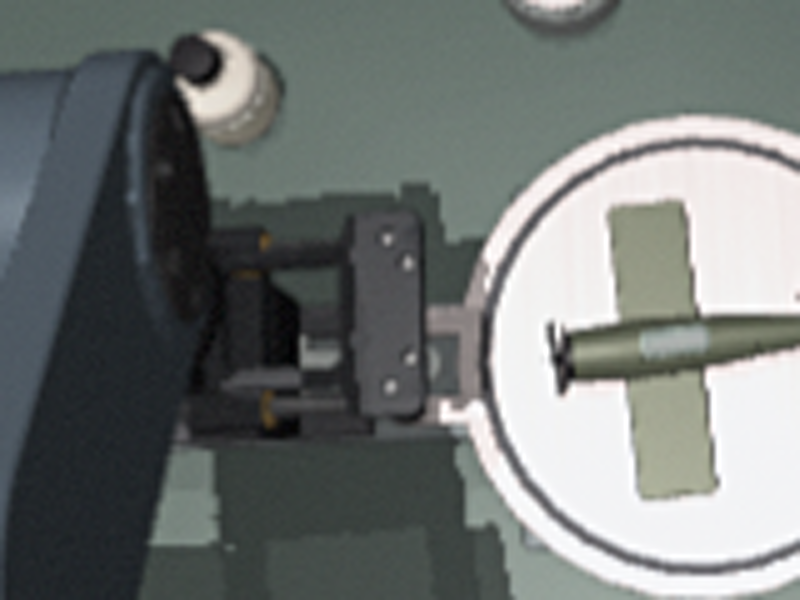

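```bash
cat >> h.py <<'E'
from scipy.optimize import least_squares
def tri(uvt,uvs):
    r=least_squares(lambda X:np.r_[proj("top",X)[0]-uvt,proj("scene",X)[0]-uvs],[.55,.1,.2]);return np.r_[r.x,np.abs(r.fun).max()]
E
python3 - <<'E'
from h import *
o=robot.get_obs();R=Ro.from_quat(o["tool_rot"]).as_matrix();T=o["position"]
A=[]
for t,s in[((390,386),(180,195)),((411,358),(177,227)),((407,263),(222,304)),((388,238),(257,321))]:
    X=tri(np.array(t)/5+[180,150],np.array(s)/8+[330,110]);A.append(X);print(X.round(4),"tool frame",(R.T@(X[:3]-T)).round(4))
E
```

```text
[0.532  0.0923 0.2076 0.0882] tool frame [-0.1443  0.0819  0.0281]
[0.5427 0.0864 0.2054 0.6324] tool frame [-0.142   0.0886  0.018 ]
[0.5772 0.0897 0.2056 0.4837] tool frame [-0.1419  0.0882 -0.0167]
[0.5864 0.0975 0.2053 0.6495] tool frame [-0.1414  0.0812 -0.0265]
```

The picture shows the closed fingers beyond the plate with their tips at about its top edge, and the plate has not moved. So the real fingertip is roughly 30 mm higher than the z reading says; x and y agree with the screws I triangulated. I'll raise, reopen, centre, and descend further while watching the force.

Emit:
carry_out(commands=[[[0.0, -10, 0, 0, 0], [0.5, 0, 0, 0, 0], [0.5, 0, 4, 0, 0], [0.5, 0, 5, 0, 0], [0.5, 0, 4, 0, 0], [0.5, 0, 0, 0, 0], [0.5, 0, 0, 0, 0], [0.5, 0, 0, 0, 0]]])

```text
time: 4.8
position: [0.556, 0.1615, 0.0754]
tool_rot: [0.71, 0.03, -0.703, 0.028]
ft_force: [-1.0, -0.1, -0.5]
grip_width: 0.0382
```

Emit:
carry_out(commands=[[[0.5, 0, 0, 0, 0], [0.5, 0, 0, 0, 0], [0.5, 10, 0, 0, 0], [0.5, 10, 0, 0, 0], [0.5, 6, 0, 0, 0]]])

```text
time: 5.22
position: [0.5574, 0.1618, 0.0485]
tool_rot: [0.711, 0.03, -0.702, 0.028]
ft_force: [-0.9, -0.5, 0.6]
grip_width: 0.0436
```

Run:
```python
from h import *
R=go(st(.184,0,.04),YAW+np.pi/2)
snap("scene","s3.png",(330,110,430,185),8)
```

```text
t=5.22 tcp=[0.5574 0.1618 0.0485] F=[-0.9 -0.5  0.6] w=0.0436 shift mm=[ 8.5 -2.8  3.9] twist=-180.0 (or 0.0) q1,q6 [0.09 1.57]
```

View pics/s3.png

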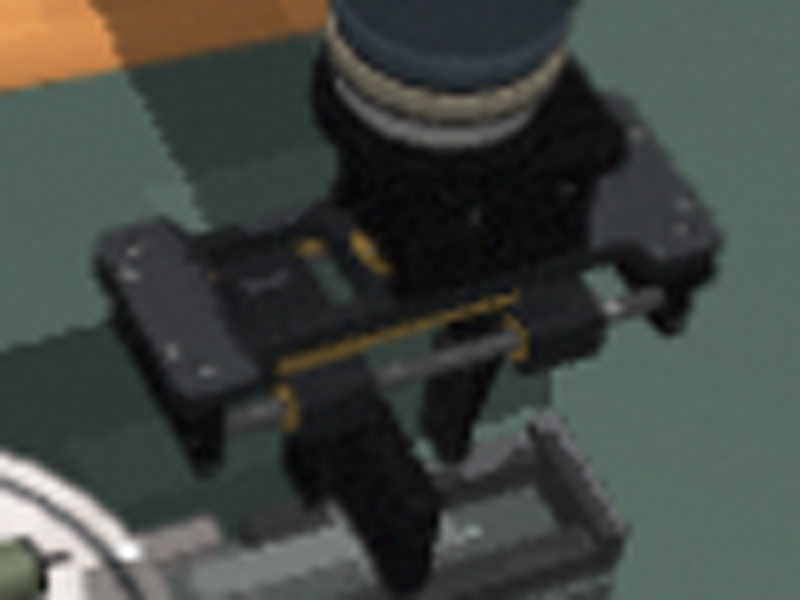

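Now the fingers straddle the plate, with tips at (315,505) and (450,455), about 20 mm below its top. I'll go a little lower and close.

Emit:
carry_out(commands=[[[0.5, 10, -2, 3, 0], [0.0, 0, 0, 0, 0], [0.0, 0, 0, 0, 0], [0.0, 0, 0, 0, 0], [0.0, 0, 0, 0, 0], [0.0, 0, 0, 0, 0], [0.0, 0, 0, 0, 0], [0.0, 0, 0, 0, 0]]])

```text
time: 5.93
position: [0.5521, 0.1641, 0.0347]
tool_rot: [0.709, 0.03, -0.704, 0.027]
ft_force: [1.3, 1.0, -2.7]
grip_width: 0.0161
```

Run:
```python
from h import *
R=go(st(.235,0,.04),YAW+np.pi/2)
```

```text
t=5.93 tcp=[0.5521 0.1641 0.0347] F=[ 1.3  1.  -2.7] w=0.0161 shift mm=[ -5.1 -51.1  -1.4] twist=180.0 (or -0.0) q1,q6 [0.09 1.58]
```

Gripped at 16.1 mm. Pull out.

Emit:
carry_out(commands=[[[0.0, 0, -5, 0, 0], [0.0, 0, -8, 0, 0], [0.0, 0, -8, 0, 0], [0.0, 0, -8, 0, 0], [0.0, 0, -8, 0, 0], [0.0, 0, -8, 0, 0], [0.0, 0, -6, 0, 0], [0.0, 0, -4, 0, 0]]])

```text
time: 6.6
position: [0.5483, 0.2121, 0.0346]
tool_rot: [0.708, 0.026, -0.704, 0.039]
ft_force: [3.6, -26.0, -0.2]
grip_width: 0.0162
```

Run:
```python
from h import *
R=go(st(.235,0,.04),YAW+np.pi/2)
```

```text
t=6.60 tcp=[0.5483 0.2121 0.0346] F=[  3.6 -26.   -0.2] w=0.0162 shift mm=[-5.4 -2.8 -1.2] twist=-179.4 (or 0.6) q1,q6 [0.19 1.69]
```

Emit:
carry_out(commands=[[[0.0, 0, -4, 0, 0], [0.0, 0, -4, 0, 0], [0.0, 0, 0, 0, 0]]])

```text
time: 6.85
position: [0.5483, 0.2107, 0.0346]
tool_rot: [0.707, 0.021, -0.705, 0.046]
ft_force: [-1.3, 3.0, -1.1]
grip_width: 0.0158
```

Run:
```python
from h import *
R=go(st(.233,0,.04),YAW+np.pi/2)
```

```text
t=6.85 tcp=[0.5483 0.2107 0.0346] F=[-1.3  3.  -1.1] w=0.0158 shift mm=[-5.5 -2.2 -1.3] twist=-179.2 (or 0.8) q1,q6 [0.2  1.71]
```

Emit:
carry_out(commands=[[[0.45, 0, 0, 0, 0], [0.45, 0, 0, 0, 0], [0.45, 0, 0, 0, 0], [0.45, -25, 0, 0, 0], [0.45, -40, 0, 0, 0], [0.45, -40, 0, 0, 0], [0.45, 0, 0, 0, 0]]])

```text
time: 7.43
position: [0.546, 0.221, 0.1421]
tool_rot: [-0.706, -0.025, 0.707, -0.046]
ft_force: [0.6, 1.2, 0.5]
grip_width: 0.0387
```

Run:
```python
from h import *
K=st(.095,135,.125); print(K)
R=go(K,YAW+np.pi/2+np.radians(135-90)); print(R.round(3))
im=robot.camera("top")[:,:,::-1]; cv2.imwrite("pics/raw_t3.png",im)
im2=robot.camera("scene")[:,:,::-1]; cv2.imwrite("pics/raw_s4.png",im2)
a=cv2.resize(im[150:250,180:360],None,fx=4,fy=4,interpolation=cv2.INTER_CUBIC);b=cv2.resize(im2[130:180,350:430],None,fx=4,fy=4,interpolation=cv2.INTER_CUBIC)
cv2.imwrite("pics/t3.png",np.vstack([a,np.pad(b,((0,0),(0,720-320),(0,0)))]))
```

```text
[ 0.50705497 -0.09155349  0.125     ]
t=7.43 tcp=[0.546  0.221  0.1421] F=[0.6 1.2 0.5] w=0.0387 shift mm=[ 26.4 306.5  70. ] twist=136.0 (or -44.0) q1,q6 [0.21 1.7 ]
[[ 0.     0.1   -0.995]
 [-0.03  -0.995 -0.1  ]
 [-1.     0.03   0.003]]
```

View pics/t3.png

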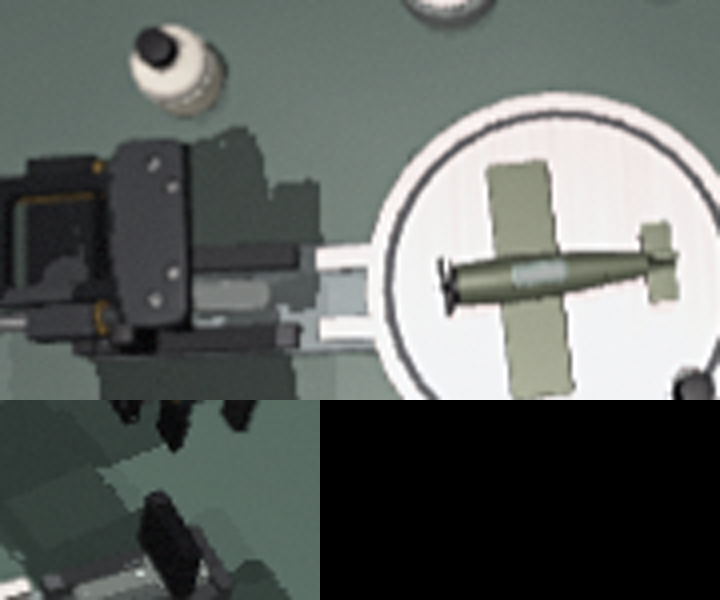

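The bolt is clear of the lugs and the slide is at its outer stop. Next, the knob.

Emit:
carry_out(commands=[[[0.45, 0, 20, 4, 0], [0.45, 0, 38, 9, 0], [0.45, 0, 38, 9, 0], [0.45, 0, 38, 9, 0], [0.45, 0, 38, 9, 0], [0.45, 0, 38, 9, 0], [0.45, 0, 38, 9, 0], [0.45, 0, 30, 8, 0]]])

```text
time: 8.2
position: [0.4985, -0.0614, 0.1364]
tool_rot: [-0.698, -0.034, 0.714, -0.051]
ft_force: [0.4, 0.2, -0.0]
grip_width: 0.0394
```

Emit:
carry_out(commands=[[[0.45, 0, 0, 0, -6.3], [0.45, 0, 0, 0, -6.3], [0.45, 0, 0, 0, -6.3], [0.45, 0, 0, 0, -6.3], [0.45, 0, 0, 0, -6.3], [0.45, 0, 0, 0, -6.3], [0.45, 0, 0, 0, -6.3]]])

```text
time: 8.78
position: [0.4904, -0.0658, 0.1266]
tool_rot: [-0.619, -0.313, 0.65, -0.311]
ft_force: [-0.2, 0.4, -0.9]
grip_width: 0.0394
```

Run:
```python
from h import *
R=go(st(.095,135,.125),YAW+np.pi/2+np.radians(135-90)); print(R.round(3))
```

```text
t=8.78 tcp=[ 0.4904 -0.0658  0.1266] F=[-0.2  0.4 -0.9] w=0.0394 shift mm=[ 1.4 28.9 10.2] twist=-177.3 (or 2.7) q1,q6 [-0.34  0.34]
[[-0.04   0.792 -0.609]
 [-0.017 -0.61  -0.792]
 [-0.999 -0.021  0.038]]
```

Emit:
carry_out(commands=[[[0.45, 0, 14, 5, 1], [0.45, 0, 14, 5, 1], [0.45, 0, 0, 0, 0], [0.45, 25, 0, 0, 0], [0.45, 15, 0, 0, 0]]])

```text
time: 9.2
position: [0.5081, -0.0946, 0.0843]
tool_rot: [-0.627, -0.297, 0.656, -0.298]
ft_force: [-0.9, -0.3, -0.7]
grip_width: 0.0393
```

Run:
```python
from h import *
R=go(st(.095,135,.033),YAW+np.pi/2+np.radians(135-90)); print(R[:,0].round(3))
```

```text
t=9.20 tcp=[ 0.5081 -0.0946  0.0843] F=[-0.9 -0.3 -0.7] w=0.0393 shift mm=[51.2 -1.9 -3.6] twist=-179.9 (or 0.1) q1,q6 [-0.38  0.35]
[-0.038 -0.018 -0.999]
```

Emit:
carry_out(commands=[[[0.45, 18, -2, -3, 0], [0.45, 18, 0, 0, 0], [0.45, 10, 0, 0, 0], [0.45, 4, 0, 0, 0], [0.0, 0, 0, 0, 0], [0.0, 0, 0, 0, 0], [0.0, 0, 0, 0, 0], [0.0, 0, 0, 0, 0]]], force=12)

```text
time: 9.87
position: [0.5075, -0.0947, 0.0282]
tool_rot: [-0.628, -0.293, 0.659, -0.291]
ft_force: [-0.2, -0.1, -0.7]
grip_width: 0.0201
```

Run:
```python
from h import *
R=go(st(.095,135,.033),YAW+np.pi/2+np.radians(135-90)); print(R[:,0].round(3))
```

```text
t=9.87 tcp=[ 0.5075 -0.0947  0.0282] F=[-0.2 -0.1 -0.7] w=0.0201 shift mm=[-4.9 -2.5 -1.9] twist=179.1 (or -0.9) q1,q6 [-0.38  0.37]
[-0.041 -0.016 -0.999]
```

```bash
cat >> h.py <<'E'
def ring(steps, dz=0):
    o=robot.get_obs(); R=Ro.from_quat(o["tool_rot"]).as_matrix(); p=o["position"][:2]
    d=p-C; a=np.arctan2(d[1],d[0]); r=.0955
    print(f"t={o['time']:.2f} r={np.hypot(*d):.4f} ang={np.degrees(a)%360:.1f} z={o['position'][2]:.4f} F={o['ft_force'].round(1)} w={o['grip_width']:.4f} tiltx={R[:2,0].round(3)} q6={o['q'][5]:.2f}")
    rows=[]
    for s in steps:
        b=a+np.radians(s); w=np.r_[r*np.array([np.cos(b)-np.cos(a),np.sin(b)-np.sin(a)]),dz/len(steps)/1000]; a=b
        rows.append([0]+(np.round(R.T@w*2000)/2).tolist()+[0])
    print(rows)
E
python3 - <<'E'
from h import *
print(robot.get_obs()["position"]); ring([1.5,3,4,5,5,5,5,5])
E
```

```text
[ 0.50749179 -0.09468419  0.0281585 ]
t=9.87 r=0.0971 ang=231.1 z=0.0282 F=[-0.2 -0.1 -0.7] w=0.0201 tiltx=[-0.041 -0.016] q6=0.37
[[0, -0.0, 2.5, -0.0, 0], [0, -0.0, 5.0, -0.5, 0], [0, -0.0, 6.5, -1.0, 0], [0, -0.0, 8.0, -2.0, 0], [0, -0.5, 8.0, -2.5, 0], [0, -0.5, 7.5, -3.5, 0], [0, -0.5, 7.5, -4.0, 0], [0, -0.5, 7.0, -4.5, 0]]
```

Emit:
carry_out(commands=[[[0, 0, 2.5, 0, 0], [0, 0, 5, -0.5, 0], [0, 0, 6.5, -1, 0], [0, 0, 8, -2, 0], [0, 0, 8, -2.5, 0], [0, -0.5, 7.5, -3.5, 0], [0, -0.5, 7.5, -4, 0], [0, -0.5, 7, -4.5, 0]]])

```text
time: 10.53
position: [0.5607, -0.1159, 0.0282]
tool_rot: [-0.628, -0.294, 0.66, -0.289]
ft_force: [-1.1, 3.7, -2.5]
grip_width: 0.0199
```

Run:
```python
from h import *
ring([5]*8)
im=robot.camera("top")[:,:,::-1]; cv2.imwrite("pics/raw_t5.png",im)
# olive mask centroid -> plane check
hsv=cv2.cvtColor(im,cv2.COLOR_BGR2HSV); b=im.astype(int)
for f in("pics/raw_t3.png","pics/raw_t5.png"):
    b=cv2.imread(f).astype(int); m=(b[:,:,1]-b[:,:,0]>12)&(b[:,:,2]-b[:,:,0]>5)&(b.max(2)<170); m[:165]=0;m[275:]=0;m[:,:270]=0;m[:,375:]=0
    v,u=np.nonzero(m); print(f,len(u),unproj("top",[[u.mean(),v.mean()]],.07)[0,:2])
```

```text
t=10.53 r=0.0971 ang=265.4 z=0.0282 F=[-1.1  3.7 -2.5] w=0.0199 tiltx=[-0.044 -0.013] q6=0.37
[[0, -0.5, 6.5, -5.5, 0], [0, -0.5, 6.0, -6.0, 0], [0, -0.5, 5.5, -6.5, 0], [0, -0.5, 5.0, -7.0, 0], [0, -0.5, 4.5, -7.0, 0], [0, -0.5, 3.5, -7.5, 0], [0, -0.5, 3.0, -8.0, 0], [0, -0.5, 2.5, -8.0, 0]]
pics/raw_t3.png 983 [ 0.57364708 -0.01306354]
pics/raw_t5.png 422 [ 0.56042705 -0.01501867]
```

The knob moved 34° as commanded, with low force. I'll continue.

Emit:
carry_out(commands=[[[0, -0.5, 6.5, -5.5, 0], [0, -0.5, 6, -6, 0], [0, -0.5, 5.5, -6.5, 0], [0, -0.5, 5, -7, 0], [0, -0.5, 4.5, -7, 0], [0, -0.5, 3.5, -7.5, 0], [0, -0.5, 3, -8, 0], [0, -0.5, 2.5, -8, 0]]])

```text
time: 11.25
position: [0.6289, -0.0934, 0.0282]
tool_rot: [-0.626, -0.296, 0.662, -0.286]
ft_force: [-4.7, 4.4, -0.7]
grip_width: 0.0193
```

Run:
```python
from h import *
ring([5]*8)
```

```text
t=11.25 r=0.0957 ang=309.1 z=0.0282 F=[-4.7  4.4 -0.7] w=0.0193 tiltx=[-0.052 -0.007] q6=0.43
[[0, -0.5, 1.0, -8.5, 0], [0, -0.5, 0.5, -8.5, 0], [0, -0.5, -0.5, -8.5, 0], [0, -0.5, -1.0, -8.0, 0], [0, -0.5, -2.0, -8.0, 0], [0, -0.0, -2.5, -8.0, 0], [0, -0.0, -3.5, -7.5, 0], [0, -0.0, -4.0, -7.5, 0]]
```

Emit:
carry_out(commands=[[[0, -0.5, 1, -8.5, 0], [0, -0.5, 0, -8.5, 0], [0, -0.5, -1, -8.5, 0], [0, -0.5, -1.5, -8, 0], [0, -0.5, -2, -8, 0], [0, 0, -3, -8, 0], [0, 0, -3.5, -7.5, 0], [0, 0, -4, -7.5, 0]]], force=18)

```text
time: 11.92
position: [0.6616, -0.0316, 0.0282]
tool_rot: [-0.623, -0.297, 0.665, -0.287]
ft_force: [-6.6, 0.4, 1.3]
grip_width: 0.0194
```

Run:
```python
from h import *
ring([5]*8)
```

```text
t=11.92 r=0.0939 ang=352.4 z=0.0282 F=[-6.6  0.4  1.3] w=0.0194 tiltx=[-0.06  -0.011] q6=0.53
[[0, -0.0, -5.0, -6.5, 0], [0, -0.0, -5.5, -6.5, 0], [0, -0.0, -6.0, -6.0, 0], [0, -0.0, -6.5, -5.0, 0], [0, 0.0, -7.0, -4.5, 0], [0, 0.0, -7.5, -4.0, 0], [0, 0.0, -7.5, -3.5, 0], [0, 0.0, -8.0, -2.5, 0]]
```

Emit:
carry_out(commands=[[[0, 0, -5, -6.5, 0], [0, 0, -5.5, -6.5, 0], [0, 0, -6, -6, 0], [0, 0, -6.5, -5, 0], [0, 0, -7, -4.5, 0], [0, 0, -7.5, -4, 0], [0, 0, -7.5, -3, 0], [0, 0, -8, -2.5, 0]]])

```text
time: 12.58
position: [0.6455, 0.0321, 0.0282]
tool_rot: [-0.62, -0.295, 0.666, -0.292]
ft_force: [-4.5, -3.7, -2.4]
grip_width: 0.0191
```

```bash
sed -i 's/^C=np.array.*; YAW/C=np.array([.5672,-.0206]); YAW/' h.py
python3 - <<'E'
from h import *
ring([5]*8)
E
```

```text
t=12.58 r=0.0944 ang=33.9 z=0.0282 F=[-4.5 -3.7 -2.4] w=0.0191 tiltx=[-0.061 -0.023] q6=0.63
[[0, 0.0, -8.0, -2.0, 0], [0, 0.0, -8.5, -1.0, 0], [0, 0.0, -8.5, -0.5, 0], [0, 0.5, -8.5, 0.5, 0], [0, 0.5, -8.5, 1.0, 0], [0, 0.5, -8.0, 2.0, 0], [0, 0.5, -8.0, 2.5, 0], [0, 0.5, -7.5, 3.0, 0]]
```

Emit:
carry_out(commands=[[[0, 0, -8, -1.5, 0], [0, 0, -8.5, -0.5, 0], [0, 0, -8.5, 0, 0], [0, 0.5, -8.5, 0.5, 0], [0, 0.5, -8.5, 1, 0], [0, 0.5, -8, 2, 0], [0, 0.5, -8, 2.5, 0], [0, 0.5, -7.5, 3, 0]]])

```text
time: 13.25
position: [0.5919, 0.0704, 0.0283]
tool_rot: [-0.623, -0.292, 0.663, -0.296]
ft_force: [-1.1, -6.0, -4.7]
grip_width: 0.0193
```

Run:
```python
from h import *
ring([5]*8)
```

```text
t=13.25 r=0.0942 ang=74.8 z=0.0283 F=[-1.1 -6.  -4.7] w=0.0193 tiltx=[-0.05  -0.029] q6=0.69
[[0, 0.5, -7.5, 4.0, 0], [0, 0.5, -7.0, 4.5, 0], [0, 0.5, -6.5, 5.0, 0], [0, 0.5, -6.0, 5.5, 0], [0, 0.5, -5.5, 6.0, 0], [0, 0.5, -5.0, 6.5, 0], [0, 0.5, -4.5, 7.0, 0], [0, 0.5, -4.0, 7.5, 0]]
```

Emit:
carry_out(commands=[[[0, 0.5, -7.5, 4, 0], [0, 0.5, -7, 4.5, 0], [0, 0.5, -6.5, 5, 0], [0, 0.5, -6, 5.5, 0], [0, 0.5, -5.5, 6, 0], [0, 0.5, -5, 6.5, 0], [0, 0.5, -4.5, 7, 0], [0, 0.5, -4, 7.5, 0]]])

```text
time: 13.92
position: [0.5308, 0.0659, 0.0282]
tool_rot: [-0.63, -0.288, 0.657, -0.299]
ft_force: [1.9, -3.0, -7.8]
grip_width: 0.0195
```

Run:
```python
from h import *
ring([5]*8)
```

```text
t=13.92 r=0.0939 ang=112.8 z=0.0282 F=[ 1.9 -3.  -7.8] w=0.0195 tiltx=[-0.028 -0.029] q6=0.68
[[0, 0.5, -3.5, 7.5, 0], [0, 0.5, -2.5, 8.0, 0], [0, 0.5, -2.0, 8.0, 0], [0, 0.5, -1.5, 8.0, 0], [0, 0.5, -0.5, 8.5, 0], [0, 0.5, 0.0, 8.5, 0], [0, 0.5, 1.0, 8.5, 0], [0, 0.5, 1.5, 8.0, 0]]
```

Emit:
carry_out(commands=[[[0, 0.5, -3.5, 7.5, 0], [0, 0.5, -2.5, 8, 0], [0, 0.5, -2, 8, 0], [0, 0.5, -1, 8, 0], [0, 0.5, -0.5, 8.5, 0], [0, 0.5, 0.5, 8.5, 0], [0, 0.5, 1, 8.5, 0], [0, 0.5, 2, 8, 0]]])

```text
time: 14.58
position: [0.4822, 0.0185, 0.0281]
tool_rot: [-0.634, -0.287, 0.654, -0.298]
ft_force: [2.1, 0.1, -3.8]
grip_width: 0.0192
```

Run:
```python
from h import *
ring([5]*8)
d=np.array([.5075,-.0947])-C;print("goal",np.degrees(np.arctan2(d[1],d[0]))%360)
```

```text
t=14.58 r=0.0935 ang=155.3 z=0.0281 F=[ 2.1  0.1 -3.8] w=0.0192 tiltx=[-0.019 -0.026] q6=0.58
[[0, 0.5, 2.5, 8.0, 0], [0, 0.5, 3.5, 7.5, 0], [0, 0.0, 4.0, 7.5, 0], [0, 0.0, 4.5, 7.0, 0], [0, 0.0, 5.0, 6.5, 0], [0, 0.0, 6.0, 6.0, 0], [0, 0.0, 6.5, 5.5, 0], [0, 0.0, 6.5, 5.0, 0]]
goal 231.14271815235452
```

Emit:
carry_out(commands=[[[0, 0.5, 2.5, 8, 0], [0, 0.5, 3.5, 7.5, 0], [0, 0, 4, 7.5, 0], [0, 0, 4.5, 7, 0], [0, 0, 5, 6.5, 0], [0, 0, 6, 6, 0], [0, 0, 6.5, 5.5, 0], [0, 0, 6.5, 5, 0]]])

```text
time: 15.25
position: [0.4789, -0.053, 0.0283]
tool_rot: [-0.637, -0.285, 0.651, -0.297]
ft_force: [6.6, 4.0, -10.1]
grip_width: 0.0194
```

Run:
```python
from h import *
ring([5,5,5,5,4,3,2,1])
```

```text
t=15.25 r=0.0940 ang=200.2 z=0.0283 F=[  6.6   4.  -10.1] w=0.0194 tiltx=[-0.011 -0.024] q6=0.44
[[0, 0.0, 7.5, 3.5, 0], [0, 0.0, 8.0, 3.0, 0], [0, 0.0, 8.0, 2.5, 0], [0, 0.0, 8.0, 1.5, 0], [0, 0.0, 6.5, 0.5, 0], [0, 0.0, 5.0, 0.5, 0], [0, 0.0, 3.5, 0.0, 0], [0, 0.0, 1.5, -0.0, 0]]
```

Emit:
carry_out(commands=[[[0, 0, 7.5, 3.5, 0], [0, 0, 8, 3, 0], [0, 0, 8, 2, 0], [0, 0, 8, 1, 0], [0, 0, 6.5, 0.5, 0], [0, 0, 5, 0, 0], [0, 0, 3.5, 0, 0], [0, 0, 2, 0, 0]]])

```text
time: 15.92
position: [0.5071, -0.0938, 0.0282]
tool_rot: [-0.638, -0.287, 0.653, -0.291]
ft_force: [2.5, 4.7, -2.7]
grip_width: 0.0194
```

Run:
```python
from h import *
go(np.array([.508,-.0948,.0282])); ring([1])
```

```text
t=15.92 tcp=[ 0.5071 -0.0938  0.0282] F=[ 2.5  4.7 -2.7] w=0.0194 shift mm=[-0.   1.3  0.2] q1,q6 [-0.39  0.37]
t=15.92 r=0.0947 ang=230.6 z=0.0282 F=[ 2.5  4.7 -2.7] w=0.0194 tiltx=[-0.018 -0.014] q6=0.37
[[0, -0.0, 1.5, -0.0, 0]]
```

Emit:
carry_out(commands=[[[0, 0, 1, 0, 0], [0, 0, 0, 0, 0], [0.45, 0, 0, 0, 0], [0.45, 0, 0, 0, 0], [0.45, 0, 0, 0, 0], [0.45, 0, 0, 0, 0], [0.45, -30, 0, 0, 0], [0.45, -40, 0, 0, 0]]])

```text
time: 16.58
position: [0.5001, -0.0927, 0.094]
tool_rot: [-0.63, -0.293, 0.659, -0.288]
ft_force: [0.8, -0.7, -0.8]
grip_width: 0.0383
```

Emit:
carry_out(commands=[[[0.45, -35, 0, 0, 0], [0.45, 0, 0, 0, 7], [0.45, 0, 0, 0, 7], [0.45, 0, 0, 0, 7], [0.45, 0, 0, 0, 7], [0.45, 0, 0, 0, 7], [0.45, 0, 0, 0, 7]]])

```text
time: 17.17
position: [0.5037, -0.0955, 0.1409]
tool_rot: [-0.696, -0.027, 0.717, -0.04]
ft_force: [0.1, 1.3, -0.2]
grip_width: 0.0392
```

Run:
```python
from h import *
go(st(.233,0,.14),YAW+np.pi/2)
im=robot.camera("top")[:,:,::-1]; cv2.imwrite("pics/raw_t6.png",im)
a=cv2.imread("pics/raw_t3.png")[170:270,240:380]; b=im[170:270,240:380]; 
cv2.imwrite("pics/t6.png",np.hstack([cv2.resize(x,None,fx=2.8,fy=5,interpolation=cv2.INTER_CUBIC) if 0 else cv2.resize(x,None,fx=2.85,fy=2.85,interpolation=cv2.INTER_CUBIC) for x in(a,b)]))
# lug centroids (bright) left of the disc
for f in("raw_t0","raw_t3","raw_t6"):
    g=cv2.imread(f"pics/{f}.png").min(2).astype(int)
    for v in(0,):
        col=g[205:240,261:271].mean(1); print(f,np.round(col).astype(int).tolist())
```

```text
t=17.17 tcp=[ 0.5037 -0.0955  0.1409] F=[ 0.1  1.3 -0.2] w=0.0392 shift mm=[  -6.6 -301.5  -73. ] twist=-179.3 (or 0.7) q1,q6 [-0.39  1.11]
raw_t0 [118, 118, 118, 118, 115, 116, 176, 230, 239, 239, 244, 209, 130, 131, 185, 202, 208, 209, 206, 204, 198, 166, 141, 156, 216, 240, 241, 243, 248, 192, 136, 154, 116, 108, 129]
raw_t3 [118, 118, 118, 118, 115, 118, 177, 231, 239, 240, 245, 210, 133, 134, 157, 164, 163, 164, 164, 165, 164, 165, 162, 161, 216, 240, 242, 243, 248, 193, 136, 153, 115, 108, 127]
raw_t6 [126, 126, 126, 127, 126, 123, 147, 230, 248, 246, 248, 252, 203, 130, 160, 172, 176, 176, 177, 177, 177, 178, 177, 175, 160, 229, 250, 248, 250, 248, 204, 152, 118, 117, 139]
```

View pics/t6.png

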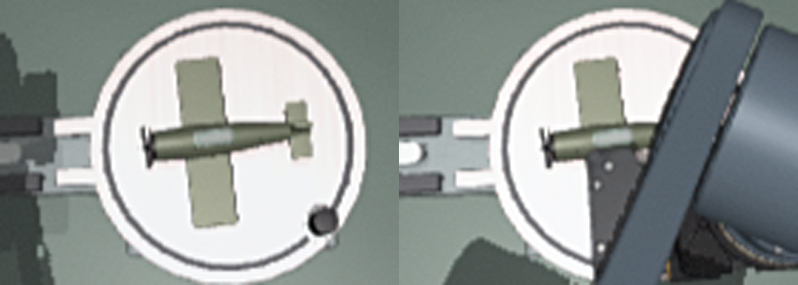

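The disc is back within about 0.01 rad of its starting angle, going by the lugs' position in the picture (+0.65 px). The plane stands as before. Now back to the lock grip.

Emit:
carry_out(commands=[[[0.5, 0, -20, -5, 0], [0.5, 0, -38, -9, 0], [0.5, 0, -38, -9, 0], [0.5, 0, -38, -9, 0], [0.5, 0, -38, -9, 0], [0.5, 0, -38, -9, 0], [0.5, 0, -38, -9, 0], [0.5, 0, -38, -9, 0]]])

```text
time: 17.88
position: [0.5448, 0.1958, 0.1335]
tool_rot: [-0.695, -0.025, 0.717, -0.043]
ft_force: [0.2, -0.3, 0.0]
grip_width: 0.0434
```

Run:
```python
from h import *
go(np.array([.5483,.2115,.035]),YAW+np.pi/2)
```

```text
t=17.88 tcp=[0.5448 0.1958 0.1335] F=[ 0.2 -0.3  0. ] w=0.0434 shift mm=[ 97.8 -17.7  -8.1] twist=-179.2 (or 0.8) q1,q6 [0.17 1.65]
```

Emit:
carry_out(commands=[[[0.5, 0, -17, -8, 0.8], [0.5, 20, 0, 0, 0], [0.5, 25, 0, 0, 0], [0.5, 0, 0, 0, 0]]])

```text
time: 18.22
position: [0.5509, 0.2235, 0.088]
tool_rot: [-0.697, -0.029, 0.715, -0.046]
ft_force: [-0.1, -1.2, -0.1]
grip_width: 0.0434
```

Run:
```python
from h import *
R=go(np.array([.5483,.2115,.035]),YAW+np.pi/2);print(R[:,0].round(3))
```

```text
t=18.22 tcp=[0.5509 0.2235 0.088 ] F=[-0.1 -1.2 -0.1] w=0.0434 shift mm=[53.4 10.4  2.5] twist=-178.7 (or 1.3) q1,q6 [0.21 1.69]
[-0.023 -0.026 -0.999]
```

Emit:
carry_out(commands=[[[0.5, 0, 10, 2, 1], [0.5, 0, 0, 0, 0], [0.5, 8, 0, 0, 0]]])

```text
time: 18.47
position: [0.5503, 0.2118, 0.0822]
tool_rot: [-0.698, -0.023, 0.714, -0.041]
ft_force: [0.9, -0.5, 1.2]
grip_width: 0.0435
```

Run:
```python
from h import *
R=go(np.array([.5483,.2115,.035]),YAW+np.pi/2);print(R[:,0].round(3))
```

```text
t=18.47 tcp=[0.5503 0.2118 0.0822] F=[ 0.9 -0.5  1.2] w=0.0435 shift mm=[47.2 -1.1  0.9] twist=-179.5 (or 0.5) q1,q6 [0.19 1.69]
[-0.022 -0.026 -0.999]
```

Emit:
carry_out(commands=[[[0.5, 15, 0, 0, 0], [0.5, 15, 0, 0, 0], [0.5, 13, 0, 0, 0], [0.5, 0, 0, 0, 0]]])

```text
time: 18.8
position: [0.5524, 0.2073, 0.041]
tool_rot: [-0.701, -0.022, 0.712, -0.04]
ft_force: [-0.9, 0.5, -0.4]
grip_width: 0.0436
```

Emit:
carry_out(commands=[[[0, 0, 0, 0, 0], [0, 0, 0, 0, 0], [0, 0, 0, 0, 0], [0, 0, 0, 0, 0], [0, 0, 0, 0, 0], [0, 0, 0, 0, 0], [0, 0, 0, 0, 0]]], force=25)

```text
time: 19.38
position: [0.5546, 0.2071, 0.0444]
tool_rot: [-0.703, -0.022, 0.71, -0.038]
ft_force: [1.4, 0.2, -3.7]
grip_width: 0.0157
```

Run:
```python
from h import *
R=go(st(.183,0,.035),YAW+np.pi/2);print(R[:,0].round(3),st(.183,0,.035))
```

```text
t=19.38 tcp=[0.5546 0.2071 0.0444] F=[ 1.4  0.2 -3.7] w=0.0157 shift mm=[10.5 44.8  6. ] twist=-179.9 (or 0.1) q1,q6 [0.18 1.69]
[-0.01  -0.023 -1.   ] [0.55220525 0.16178464 0.035     ]
```

Gripped at 15.7 mm. Push home.

Emit:
carry_out(commands=[[[0, 0, 4, 0, 0], [0, 0, 7, 0, 0], [0, 0, 7, 0, 0], [0, 0, 7, 0, 0], [0, 0, 6, 0, 0], [0, 0, 6, 0, 0], [0, 0, 5, 0, 0], [0, 0, 5, 0, 0]]])

```text
time: 20.05
position: [0.5579, 0.1615, 0.0444]
tool_rot: [-0.703, -0.023, 0.711, -0.032]
ft_force: [-1.6, 27.7, -6.3]
grip_width: 0.0157
```

Run:
```python
from h import *
R=go(st(.183,0,.035),YAW+np.pi/2);print(R[:,0].round(3))
```

```text
t=20.05 tcp=[0.5579 0.1615 0.0444] F=[-1.6 27.7 -6.3] w=0.0157 shift mm=[ 9.5 -0.8  5.6] twist=179.8 (or -0.2) q1,q6 [0.1 1.6]
[-0.011 -0.012 -1.   ]
```

Emit:
carry_out(commands=[[[0, 0, 4, 0, 0], [0, 0, 4, 0, 0], [0, 0, 4, 0, 0]]])

```text
time: 20.3
position: [0.5578, 0.1627, 0.0442]
tool_rot: [-0.703, -0.029, 0.71, -0.019]
ft_force: [-0.5, 17.3, -5.6]
grip_width: 0.0155
```

Run:
```python
from h import *
R=go(st(.183,0,.035),YAW+np.pi/2);print(R[:,0].round(3))
```

```text
t=20.30 tcp=[0.5578 0.1627 0.0442] F=[-0.5 17.3 -5.6] w=0.0155 shift mm=[9.3 0.7 5.6] twist=179.1 (or -0.9) q1,q6 [0.08 1.57]
[-0.01   0.013 -1.   ]
```

It is at the home stop. Release, lift clear, and check.

Emit:
carry_out(commands=[[[0.5, 0, 0, 0, 0], [0.5, 0, 0, 0, 0], [0.5, 0, 0, 0, 0], [0.5, 0, 0, 0, 0], [0.5, -30, 0, 0, 0], [0.5, -40, 0, 0, 0], [0.5, -40, 0, 0, 0], [0.5, -30, -20, 0, 0]]])

```text
time: 20.97
position: [0.5536, 0.1721, 0.183]
tool_rot: [-0.697, -0.025, 0.717, -0.022]
ft_force: [1.4, 0.4, -0.1]
grip_width: 0.0434
```

Emit:
carry_out(commands=[[[0.5, 0, -20, 20, 0], [0.5, 0, -20, 20, 0], [0.5, 0, -20, 20, 0], [0.5, 0, -20, 20, 0], [0.5, 0, -20, 20, 0], [0.5, 0, 0, 0, 0]]])

```text
time: 21.47
position: [0.4548, 0.2648, 0.1981]
tool_rot: [0.707, 0.022, -0.706, 0.021]
ft_force: [-0.1, -0.9, 0.0]
grip_width: 0.0438
```

Run:
```python
from h import *
o=robot.get_obs();print(o["time"],o["position"],o["ft_force"])
im=robot.camera("top")[:,:,::-1]; cv2.imwrite("pics/raw_t7.png",im)
a=cv2.imread("pics/raw_t0.png")[125:275,180:440]
cv2.imwrite("pics/t7.png",np.vstack([cv2.resize(x,None,fx=2,fy=2,interpolation=cv2.INTER_CUBIC) for x in(a,im[125:275,180:440])]))
for f in("raw_t0","raw_t7"):
    g=cv2.imread(f"pics/{f}.png").min(2).astype(int)
    print(f,g[205:240,261:271].mean(1).round().astype(int).tolist(),"slide",g[218:226,225:275].mean(0).round().astype(int).tolist())
```

```text
21.4667 [0.45478416 0.2647679  0.1981063 ] [-0.07546015 -0.86590793  0.0275528 ]
raw_t0 [118, 118, 118, 118, 115, 116, 176, 230, 239, 239, 244, 209, 130, 131, 185, 202, 208, 209, 206, 204, 198, 166, 141, 156, 216, 240, 241, 243, 248, 192, 136, 154, 116, 108, 129] slide [232, 233, 240, 176, 66, 44, 59, 69, 77, 59, 28, 9, 7, 3, 26, 115, 165, 193, 198, 210, 214, 212, 212, 214, 219, 220, 220, 222, 224, 224, 224, 224, 225, 230, 230, 229, 227, 228, 229, 232, 227, 212, 183, 119, 119, 157, 178, 242, 243, 244]
raw_t7 [118, 118, 118, 118, 118, 114, 135, 216, 240, 238, 241, 245, 186, 117, 193, 222, 225, 226, 226, 222, 210, 170, 139, 156, 149, 217, 243, 242, 244, 240, 189, 142, 110, 109, 129] slide [203, 237, 233, 236, 242, 164, 52, 46, 61, 70, 76, 54, 22, 9, 7, 6, 40, 123, 194, 199, 210, 212, 212, 214, 219, 220, 221, 222, 223, 224, 225, 225, 225, 230, 230, 228, 226, 225, 224, 223, 228, 229, 222, 206, 155, 112, 164, 244, 244, 244]
```

View pics/t7.png

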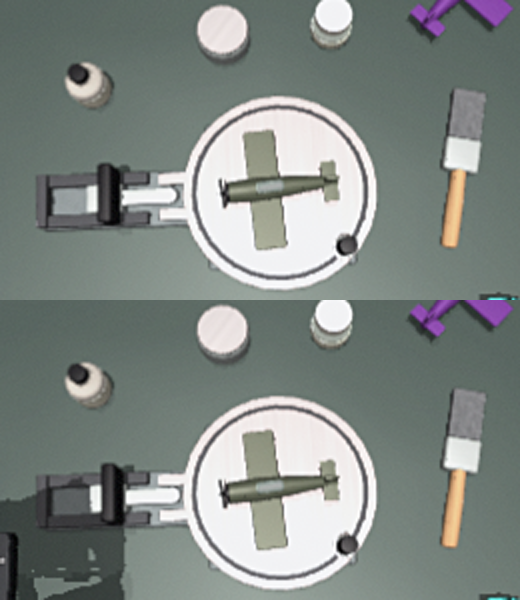

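The picture shows the bolt between the lugs and the slide about 2 px (4 mm) further in than at the start, which fits a slide pushed to its home stop. The plane is centred and upright, and the bystanders haven't moved. Handing in.

```bash
python3 -c "
from rig import robot
print(robot.hand_in())"
```

```text
the job is handed in; nothing more can be done
None
```

The job is done and handed in at about 21.5 s of the 72 s allowed. I pulled the lock slide out to its end stop and turned the disc one full turn anticlockwise by the knob. Then I pushed the slide home again and lifted the arm clear. The hand-in gives no verdict, so these are my own checks:

- **Lock out:** the slide stopped against about 26 N, and the bolt was clear of the lugs in the picture.
- **Turn:** the knob came back to within about 1 mm of where it began. The lugs sat about 0.7 px (0.012 rad) from their starting position.
- **Lock home:** the slide stopped against about 28 N and further pushes did not move it. The bolt is between the lugs, about 4 mm further in than at the start.
- **Plane and bystanders:** by eye in the last picture, the plane was upright and centred, and the jar, bottle, tin and brush looked unmoved. The gripper was touching nothing.

**What disagreed:** the fingertips were about 25–30 mm higher than the TCP's z reading. My first close on the lock grip therefore shut on nothing above the plate; I gripped lower the second time. The tool also tilted by up to about 3.5° under load, with no visible effect. I viewed 12 pictures, two over the budget of 10.

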